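Clip the inline screwdriver into the tool stand's snap hook

ROBOT

A 6-joint arm with a two-finger parallel gripper is mounted at the origin on the work surface; the furniture and walls round the work are solid. World frame = base frame: x ahead of the robot, y to its left, z up, the work surface at z = 0. Lengths are in m, angles in rad, forces in N, time in s.
With the tool pointing down it reaches from about 0.35 to 0.875 m from the base axis. Payload 4.2 kg.
Tool frame: the origin (TCP) lies on the mounting face of the last link; the fingertips stand 182 mm ahead of it and the grasp point (between the pads) lies 164 mm ahead of it; z points along the fingers, y is the line along which they close (so a half turn about z gives the same grasp; the last joint's range is limited). The gripper opens to 87 mm and grips with 3 to 60 N. Pads are 19 mm wide; open, the fingers measure 117 mm over their backs; the gripper's body (75 mm by 190 mm) begins 51 mm behind the grasp point.
Start: joints at [1.463, 0.385, 0.008, 0, -1.194, -0.259], TCP at [0.224, 0.583, 0.405] pointing down, gripper open.
Joint ranges: [-3.14, 3.14], [-1.21, 2.06], [-1.07, 1.41], [-3.16, 2.05], [-2.99, -0.16], [-3.1, 3.1]. Speed limits (rad/s): [2.79, 2.79, 3.14, 3.14, 3.14, 3.14].

INTERFACE

Orientations are given as a rotation vector (axis times angle).
In Python, from station import env, fingers, cams, job_done gives the robot as it stands. The module is installed in compiled form; this text tells all that it offers. Calls block until the motion is done:
- env.movep(position, orientation): joint-space move of the TCP to a pose.
- env.movel(position, rot=None, rate=0.15): straight line of the TCP; rot=None keeps the orientation; rate is the mean speed in m/s.
- env.goto_joints(angles): joint-space move.
- fingers.move_gripper(opening, force=None): opening from 0.0 (shut) to 1.0 (fully open); force is the grip in N (None keeps the last); returns when the fingers have stopped.
- env.sleep(seconds).
- env.inverse_kinematics(position, orientation): joint angles nearest the present ones, or None.
- env.get_obs(): the state.
- cams.camera(name): name is "scene" or "top"; returns a dict with "image" (420x560x3 uint8, red, green, blue), "mtx" (3x3 intrinsics, pixels), "dist" ([k1, k2, p1, p2, k3] as OpenCV has them; the pictures are not rectified), "R" (3x3) and "t" (3): a world point X has camera coordinates R X + t. Camera axes: x right, y down, z forward; pixel columns grow to the right and rows downward; lengths in m; the calibration is good to about 2 mm. A picture is of the moment at which its call begins. There is no depth.
A pose or a line that the arm cannot do raises env.PlanningError and nothing moves.
- job_done(): hands the job in; it is judged then, once.
The state is a dict: "time": time; "qpos": joint angles; "qd": joint speeds; "tau": joint torques, N m; "ee_pos": TCP position; "tool_rot": TCP orientation; "force": force on the tool from outside, world axes, zero at the start; "moment": the same for the moment, N m; "finger_gap": opening from 0.0 (shut) to 1.0 (fully open); "grip_force": force on a finger pad.
Only numpy, scipy, OpenCV 4.12 (cv2) and the standard library are available. Lean on these libraries where they do the work, as an engineer would, in place of code of your own. Each camera call takes 0.05 s, during which the arm holds its last target. There are 200 camera calls.

TASK

Take the inline power screwdriver out of its wooden holder and clip it into the snap hook that hangs from the arm of the tool stand: push the wire bail on top of the screwdriver against the hook's sprung gate until its bar has passed inside, then let the screwdriver hang freely by the bail in the bottom of the hook. Be gentle with the hook, never pressing on it harder than about one kilogram's worth (10 N); keep the gripper and arm off the stand and hook, and do not disturb the tape measure, screw carton and hole saw that stand around.

Things in the scene. Friction and masses are not known exactly. Their poses are not given: they have to be found in the camera images.
- driver: inline power screwdriver, 214 mm, 0.36 kg, upright in its holder, bit down. Origin at the bit tip, z up its axis. From there: chuck to 45 mm (23 mm wide), grey square housing 34 x 34 mm from 45 to 165 mm (grip across its y faces), cap to 172 mm, then a steel wire bail. Its x axis points roughly to the robot's right (-y) while in the holder; front and back are alike
- bail_bar (a point): middle of the bail's top bar, 211 mm above the bit tip; y along the bar, z up. The bail is an upright loop of 6 mm wire in the screwdriver's y-z plane, its opening 20 mm wide and 36 mm high under the bar
- dock: wooden holder block, 78 x 78 x 54 mm, fixed on the bench, with a 28 mm round hole 48 mm deep in its top: the chuck stands in the hole, the housing rests on the block. Lift the screwdriver at least 50 mm to clear it. Origin at the centre of its underside
- stand: tool stand fixed on the bench: foot plate 120 x 130 x 12 mm, round post 25 mm thick and 395 mm tall, and a 20 mm square arm at 355 mm height that reaches 130 mm from the post along the stand's -x (roughly the robot's left) and ends in a clevis, from which the snap hook hangs. Origin under the post on the bench, z up
- pin_point (a point): the clevis pin (fixed on the stand, its axes). The steel snap hook, 8 mm wire, hangs from it in a dark knuckle and swings in the stand's x-z plane. It may start a few degrees out of plumb; pushed, it gives way lightly until the knuckle stops it, and only then the gate opens. The clamped angle of the knuckle varies: the stop comes 5 to 21 mm back at the gate
- gate_point (a point): fixed point of the stand, its axes: where to push, on the plumb hook's gate, 7 mm above the nose tip and 25 mm below the gate's hinge. The gate is a straight dark 6 mm bar on the -x side that swings inward to a stop at 33 degrees (bar 9.5 mm past the nose's centre line; 7 mm clears the nose) and springs back. Here 4 to 5.5 N open it, more nearer the hinge
- hang_point (a point): fixed point of the stand, its axes, 77 mm under the pin: where the middle of the bail's bar lies in the end, in the bottom of the plumb hook's bow. The bow is 20 mm wide inside; its back is 14 mm towards +x (wire centre); its open end, the nose, is 14 mm towards -x, tip 15 mm above this point. The bar must go over the nose and down behind it
- tape_measure: yellow pocket tape measure, 36 x 96 x 68 mm, loose on the bench behind the hook; origin at the centre of its underside
- screw_carton: green and yellow cardboard carton, 66 x 111 x 51 mm, loose on the bench beside the stand's foot; origin at the centre of its underside
- hole_saw: red hole saw, 60 mm across and 79 mm high, loose on the bench between the robot and the stand; origin at the centre of its underside

How it is judged:
By the outcome, as a careful person would: the job done as asked, in the order asked, and still so for the second after the job is handed in, with the robot touching nothing.
It also fails if it takes over 72 s, if anything falls off the work surface, if the arm or the gripper's body presses on something with over 40 N, if the wrist force passes 120 N, or if a joint passes its speed limit or range.

## Working session

There is one attempt and no reset: what is moved stays moved. The work goes in short steps, each a Python script; the robot and the scene stay as the last script left them, time stands still between calls to the robot, and variables do not carry over. Pictures are saved under pics/ and viewed, at most 10 in all, crops included, and the job is handed in when it is done.

```bash
mkdir -p pics
python3 - <<'E'
from station import env,cams
import cv2,numpy as np
for n in("scene","top"):
    c=cams.camera(n); cv2.imwrite(f"pics/{n}0.png",c["image"][:,:,::-1]); np.savez(f"{n}0.npz",**c)
    print(n,c["mtx"].tolist(),c["dist"],(-c["R"].T@c["t"]),c["R"].round(3).tolist())
o=env.get_obs();print(o["time"],o["tool_rot"],o["ee_pos"],o["force"])
E
```

```text
scene [[472.34380932005155, 0.0, 275.74358592458486], [0.0, 472.34380932005155, 207.61150493812636], [0.0, 0.0, 1.0]] [-0.05146793  0.          0.          0.          0.        ] [-0.03641741 -0.9000476   0.9882525 ] [[0.827, -0.562, -0.012], [-0.343, -0.488, -0.803], [0.446, 0.668, -0.596]]
top [[536.0328316821299, 0.0, 281.47416394969514], [0.0, 536.0328316821299, 214.08121367017495], [0.0, 0.0, 1.0]] [-0.10324892  0.          0.          0.          0.        ] [0.41500179 0.00155104 1.49308775] [[-0.003, -1.0, 0.015], [-0.994, 0.001, -0.11], [0.11, -0.015, -0.994]]
0.1 [ 3.08699733e+00 -5.72829478e-01 -4.35422612e-04] [0.22404976 0.58327509 0.40378484] [-0.40645885 -0.49151011  0.85191968]
```

View pics/scene0.png

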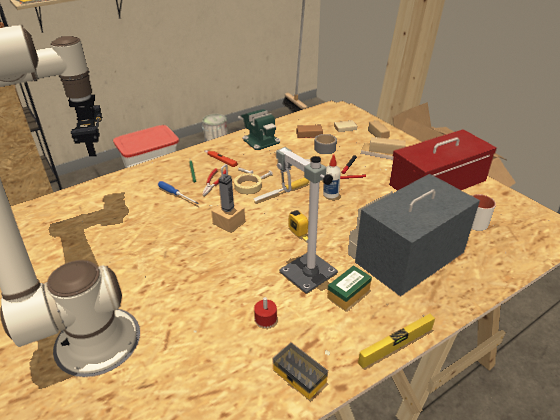

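View pics/top0.png

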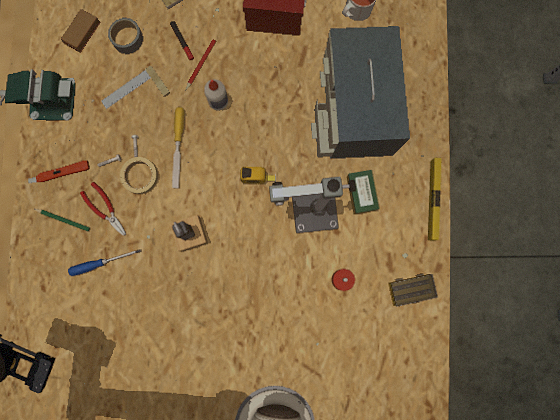

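The scene view shows the driver in its dock at about (227,190), with the stand post from (315,165) to (310,275) and the hook hanging at about (285,170). In the top view the dock is at (190,233), the arm end at (277,192) and the post at (333,186). Next I'll zoom in.

Run:
```python
import cv2,numpy as np
s=cv2.imread("pics/scene0.png");t=cv2.imread("pics/top0.png")
def up(i,x,y,w,h,f): return cv2.resize(i[y:y+h,x:x+w],None,fx=f,fy=f,interpolation=cv2.INTER_CUBIC)
a=up(s,205,140,130,75,6); cv2.imwrite("pics/c1.png",a)
b=np.hstack([up(t,160,165,80,100,5),up(t,260,165,80,100,5)]);cv2.imwrite("pics/c2.png",b)
```

```text
(no output)
```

View pics/c1.png

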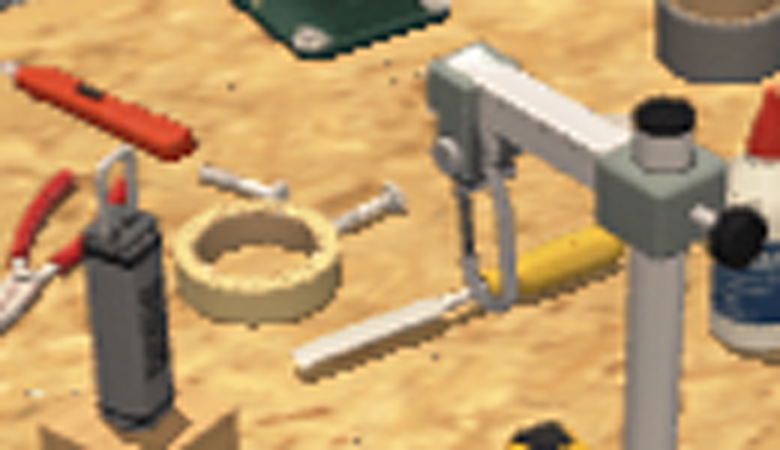

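View pics/c2.png

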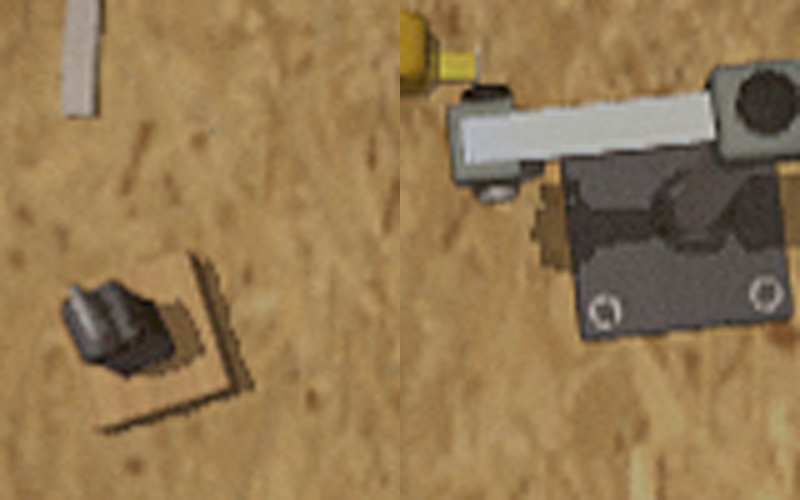

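The driver, bail, dock, clevis with bolt head and the hook (dark gate on the left, bow bottom at about scene (287,190.8)) are all visible. I need one finer crop to get the driver yaw and the hook pixels.

Run:
```python
import cv2,numpy as np
s=cv2.imread("pics/scene0.png");t=cv2.imread("pics/top0.png")
def up(i,x,y,w,h,f): return cv2.resize(i[y:y+h,x:x+w],None,fx=f,fy=f,interpolation=cv2.INTER_CUBIC)
b=np.hstack([np.vstack([up(t,168,215,33,25,8),up(t,265,180,33,25,8)]),up(s,213,158,32,50,8),up(s,272,145,33,50,8)]);print(b.shape)
cv2.imwrite("pics/c3.png",b)
```

```text
(400, 784, 3)
```

View pics/c3.png

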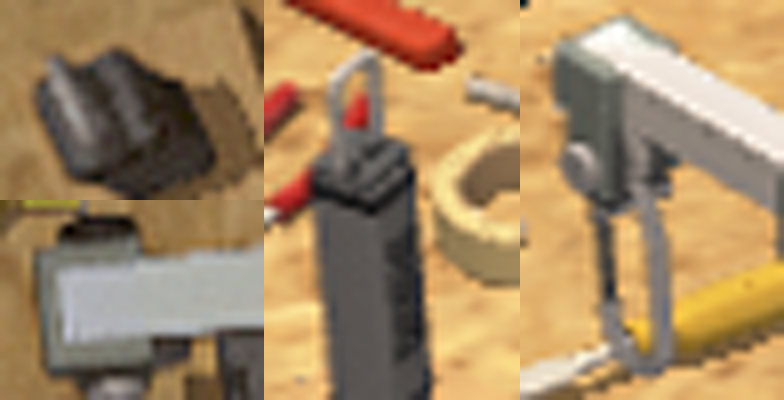

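The bail bar centre is at top (176,227) and scene (224.8,165.4). The bolt head is at top (279.4,203.1) and scene (279.3,165), and the bow bottom wire at scene (287,190.2). Now I'll cast the rays.

```bash
cat > h.py <<'E'
import cv2,numpy as np
C={n:dict(np.load(f"{n}0.npz")) for n in("scene","top")}
def ray(n,p):
    c=C[n];q=cv2.undistortPoints(np.array([[p]],float),c["mtx"],c["dist"])[0,0]
    d=c["R"].T@np.array([*q,1]);return -c["R"].T@c["t"],d/np.linalg.norm(d)
def plane(n,p,z):
    o,d=ray(n,p);return o+d*(z-o[2])/d[2]
def tri(ps,pt):
    o1,d1=ray("scene",ps);o2,d2=ray("top",pt)
    s=np.linalg.lstsq(np.c_[d1,-d2],o2-o1,rcond=None)[0]
    a,b=o1+s[0]*d1,o2+s[1]*d2;return (a+b)/2,np.linalg.norm(a-b)
def proj(n,X):
    c=C[n];return cv2.projectPoints(np.array([X],float),cv2.Rodrigues(c["R"])[0],c["t"],c["mtx"],c["dist"])[0][0,0]
E
python3 - <<'E'
from h import *
np.set_printoptions(precision=4,suppress=True)
print("bar",tri((224.8,165.4),(176.1,226.9)))
print("bar top@.22",plane("top",(176.1,226.9),.22),"scene",plane("scene",(224.8,165.4),.22))
print("cap edge@.181",[plane("top",(168+u/8,215+v/8),.181)[:2] for u,v in((38,95),(75,180),(115,48))])
dk=[plane("top",(160+u/5,165+v/5),.054)[:2] for u,v in((190,252),(233,388),(100,430))];print("dock corners",dk,[np.linalg.norm(dk[i]-dk[i+1]) for i in(0,1)],"centre",(dk[0]+dk[2])/2)
for i in(0,1): d=dk[i+1]-dk[i];print(np.degrees(np.arctan2(d[1],d[0])))
print("bolt",tri((279.25,165),(279.4,203.1)))
print("back knob @.33",plane("top",(277.5,183.1),.33))
print("arm edges top@.365",[plane("top",p,.365)[:2] for p in((273.2,188.7),(273.2,197.4),(318,183.6),(318,192.6))])
print("posttop@.395",plane("top",(333.6,185),.395))
ft=[plane("top",(260+(u-400)/5,165+v/5),.012)[:2] for u,v in((583,340),(792,318))];print("foot front corners",ft,np.linalg.norm(ft[0]-ft[1]))
E
```

```text
bar (array([0.5278, 0.232 , 0.2228]), np.float64(0.005862749130131309))
bar top@.22 [0.5254 0.2338 0.22  ] scene [0.5324 0.2347 0.22  ]
cap edge@.181 [array([0.5288, 0.2492]), array([0.5027, 0.2373]), array([0.5433, 0.2257])]
dock corners [array([0.5709, 0.2052]), array([0.4974, 0.1811]), array([0.4748, 0.2524])] [np.float64(0.07738320196632283), np.float64(0.07485135812384337)] centre [0.5229 0.2288]
-161.80458729311417
107.55562808558935
bolt (array([ 0.5684, -0.012 ,  0.3316]), np.float64(0.0015881683253316174))
back knob @.33 [ 0.6123 -0.0075  0.33  ]
arm edges top@.365 [array([0.5942, 0.0019]), array([0.5755, 0.0019]), array([ 0.6053, -0.0937]), array([ 0.5858, -0.0935])]
posttop@.395 [ 0.5973 -0.1237  0.395 ]
foot front corners [array([ 0.5261, -0.0627]), array([ 0.5382, -0.1791])] 0.11698996910340075
```

```bash
cat >> h.py <<'E'
from scipy.spatial.transform import Rotation as Ro
def vec(a): return np.array([np.cos(a),np.sin(a),0])   # driver/stand y axis for yaw a; x axis = (sin a,-cos a)
def pose(g,a,flip,pitch=0):
    """TCP pose with the grasp point at g, tool z along driver x, tool y along +-driver y."""
    z=np.array([np.sin(a)*np.cos(pitch),-np.cos(a)*np.cos(pitch),-np.sin(pitch)]);y=flip*vec(a)
    R=Ro.from_matrix(np.c_[np.cross(y,z),y,z]); return np.array(g)-.164*z,R.as_rotvec()
E
python3 - <<'E'
from h import *
from station import env
np.set_printoptions(precision=4,suppress=True)
a=np.radians(6.2);xs=np.array([np.sin(a),-np.cos(a),0]);ys=vec(a);pin=np.array([.586,-.0102,.3316])
for nm,p in dict(bowwire=(287,190.2),gate_mid=(272+85/8,145+250/8),back=(272+133/8,145+280/8),gatelow=(272+88/8,145+305/8),gatetop=(272+83/8,145+215/8)).items():
    o,d=ray("scene",p);s=(pin-o)@ys/(d@ys);P=o+s*d-pin;print(nm,P@xs*1000,P[2]*1000)
for yaw in (18,22):
  for fl in(1,-1):
    for pt in(0,15,30):
      for nm,g,y in(("dock",[.526,.232,.16],yaw),("hook",[.586,.0,.22],6.2)):
        q=env.inverse_kinematics(*pose(g,np.radians(y),fl,np.radians(pt)));print(yaw,fl,pt,nm,q)
E
```

```text
bowwire 12.444762230527662 -82.5977681000376
gate_mid -5.778370163313664 -45.64451939073966
back 18.943203181336234 -45.761099064038135
gatelow -4.299679798835215 -67.5049819678153
gatetop -6.752202101549892 -31.962202224412152
18 1 0 dock [ 1.0087  0.8541 -0.4399  0.8953 -1.7466  1.7857]
18 1 0 hook [ 0.5927  0.713  -0.5853  1.1016 -1.6965  1.8132]
18 1 15 dock [ 1.008   0.7417 -0.4298  0.8369 -1.5725  1.8743]
18 1 15 hook [ 0.596   0.6035 -0.5528  1.0246 -1.5162  1.9351]
18 1 30 dock [ 0.9877  0.6336 -0.4179  0.7566 -1.4041  1.9751]
18 1 30 hook [ 0.5784  0.5049 -0.5079  0.9121 -1.3527  2.0755]
18 -1 0 dock [ 1.0087  0.8541 -0.4399  0.8953 -1.7466 -1.3559]
18 -1 0 hook [ 0.5927  0.713  -0.5853  1.1016 -1.6965 -1.3284]
18 -1 15 dock [ 1.008   0.7417 -0.4298  0.8369 -1.5725 -1.2673]
18 -1 15 hook [ 0.596   0.6035 -0.5528  1.0246 -1.5162 -1.2065]
18 -1 30 dock [ 0.9877  0.6336 -0.4179  0.7566 -1.4041 -1.1665]
18 -1 30 hook [ 0.5784  0.5049 -0.5079  0.9121 -1.3527 -1.0661]
22 1 0 dock [ 1.0167  0.8357 -0.4982  0.9515 -1.7101  1.7631]
22 1 0 hook [ 0.5927  0.713  -0.5853  1.1016 -1.6965  1.8132]
22 1 15 dock [ 1.0156  0.7209 -0.488   0.895  -1.5306  1.8608]
22 1 15 hook [ 0.596   0.6035 -0.5528  1.0246 -1.5162  1.9351]
22 1 30 dock [ 0.9942  0.6123 -0.4724  0.8124 -1.359   1.9732]
22 1 30 hook [ 0.5784  0.5049 -0.5079  0.9121 -1.3527  2.0755]
22 -1 0 dock [ 1.0167  0.8357 -0.4982  0.9515 -1.7101 -1.3785]
22 -1 0 hook [ 0.5927  0.713  -0.5853  1.1016 -1.6965 -1.3284]
22 -1 15 dock [ 1.0156  0.7209 -0.488   0.895  -1.5306 -1.2808]
22 -1 15 hook [ 0.596   0.6035 -0.5528  1.0246 -1.5162 -1.2065]
22 -1 30 dock [ 0.9942  0.6123 -0.4724  0.8124 -1.359  -1.1684]
22 -1 30 hook [ 0.5784  0.5049 -0.5079  0.9121 -1.3527 -1.0661]
```

Run:
```python
from h import *
from station import env,fingers,cams
np.set_printoptions(precision=4,suppress=True)
a=np.radians(20);g=np.array([.526,.231,.157]);x=np.array([np.sin(a),-np.cos(a),0])
fingers.move_gripper(.8)
env.movep(*pose(g-.1*x,a,-1))
p,r=pose(g,a,-1);env.movel(p)
fingers.move_gripper(0,20);fingers.move_gripper(0,60)
o=env.get_obs();print(o["time"],o["finger_gap"]*87,o["grip_force"],o["force"],o["ee_pos"]-p)
c=cams.camera("scene");d=cams.camera("top")
def up(i,x,y,w,h,f): return cv2.resize(i[y:y+h,x:x+w,::-1],None,fx=f,fy=f,interpolation=cv2.INTER_CUBIC)
cv2.imwrite("pics/g1.png",np.hstack([up(c["image"],170,130,110,120,3.5),up(d["image"],140,190,100,105,4)]))
```

```text
3.875 34.25777434011865 61.76878534723073 [ 0.7456 -0.1118 -0.6906] [ 0.0001 -0.     -0.    ]
```

View pics/g1.png

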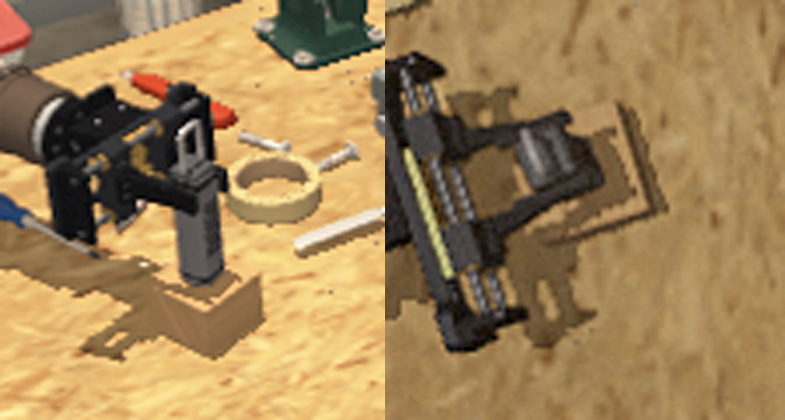

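Gap of 34.3 mm: the driver is squarely gripped and the gripper's wide body lies horizontally. Next I lift it out and stage it left of the hook.

Run:
```python
from h import *
from station import env,fingers,cams
np.set_printoptions(precision=4,suppress=True)
a=np.radians(20);g=np.array([.526,.231,.157])
env.movel(pose(g+[0,0,.09],a,-1)[0],rate=.1)
a=np.radians(6.2);xs=np.array([np.sin(a),-np.cos(a),0]);pin=np.array([.586,-.0102,.3316])
s=pin-.06*xs;s[2]=.2136
env.movel(*pose([*(s-.05*xs)[:2],.2136],a,-1)); env.movel(pose(s,a,-1)[0],rate=.08);env.sleep(.3)
o=env.get_obs();print(o["time"],o["finger_gap"]*87,o["force"])
c=cams.camera("scene");d=cams.camera("top")
for n,k in(("scene",c),("top",d)): cv2.imwrite(f"pics/{n}1.png",k["image"][:,:,::-1])
def up(i,x,y,w,h,f): return cv2.resize(i[y:y+h,x:x+w,::-1],None,fx=f,fy=f,interpolation=cv2.INTER_CUBIC)
cv2.imwrite("pics/g2.png",np.hstack([up(c["image"],245,145,60,75,8),up(d["image"],240,170,50,75,6.4)[:600]]) if 0 else np.hstack([up(c["image"],245,145,55,70,8),up(d["image"],240,170,43,70,8)]))
```

```text
7.275 34.30995681708186 [ 0.1901  0.4834 -4.2111]
```

View pics/g2.png

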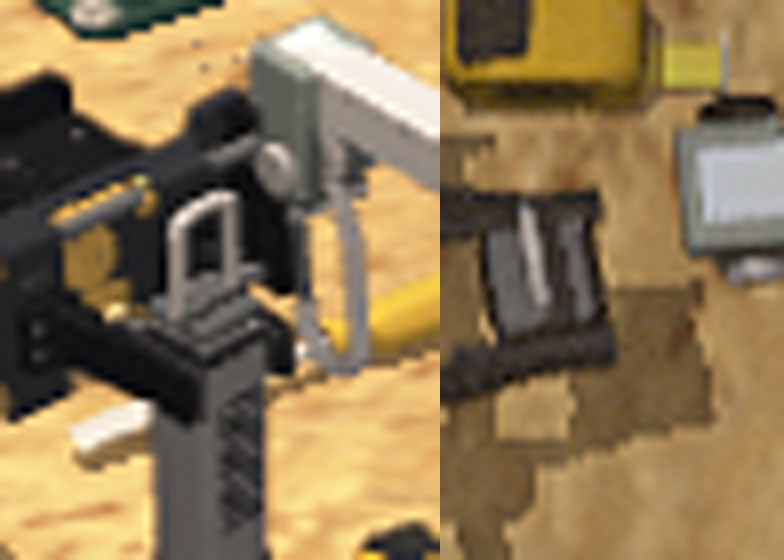

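Scene: bar middle at (270.5,170.5), hook bow wire at (286.9,190.3). Top: bar middle at (252,201.8), bolt at (279.5,203.5).

Run:
```python
from h import *
np.set_printoptions(precision=1,suppress=True)
a=np.radians(6.2);xs=np.array([np.sin(a),-np.cos(a),0]);ys=vec(a);pin=np.array([.586,-.0102,.3316])
F=np.array([xs,ys,[0,0,1]])
b,e=tri((270.5,170.5),(252,201.75));print("bar",F@(b-pin)*1e3,e*1e3)
for z in(.2766,): print("bar top-ray @z",F@(plane("top",(252,201.75),z)-pin)*1e3)
print("expected",F@(pin-.06*xs+[0,0,.2766-.3316]-pin)*1e3)
b,e=tri((279.4,166),(279.5,203.2));print("bolt",F@(b-pin)*1e3,e*1e3)
for p in((273.2,188.7),(273.2,197.4),(318,183.6),(318,192.6)): print("arm",F@(plane("top",p,.365)-pin)*1e3)
print("expected bar px",proj("scene",pin-.06*xs+[0,0,-.055]),proj("top",pin-.06*xs+[0,0,-.055]))
```

```text
bar [-60.1  -0.2 -52.8] 3.380943038181953
bar top-ray @z [-61.2  -1.3 -55. ]
expected [-60.  -0. -55.]
bolt [  0.2 -17.5  -3.1] 1.6731338453713143
arm [-11.2   9.5  33.4]
arm [-13.2  -9.1  33.4]
arm [85.1 10.1 33.4]
arm [82.8 -9.2 33.4]
expected bar px [270.  171.2] [252.5 201.1]
```

```bash
cat >> h.py <<'E'
A=np.radians(6.2);XS=np.array([np.sin(A),-np.cos(A),0]);YS=vec(A);PIN=np.array([.586,-.0102,.3316])
def tcp(x,zb,y=0):
    """TCP for the bar at stand x, y and height zb relative to PIN (mm)."""
    g=PIN+(x*XS+y*YS)/1e3; g[2]+=zb/1e3-.063; return pose(g,A,-1)[0]
def force(env,n=3):
    f=[]
    for _ in range(n): env.sleep(.03);f.append(env.get_obs()["force"])
    f=np.mean(f,0);return np.array([f@XS,f@YS,f[2]])
E
python3 - <<'E'
from h import *
from station import env,fingers,cams
import json
np.set_printoptions(precision=2,suppress=True)
env.movel(tcp(-60,-54));env.movel(tcp(-24,-54),rate=.08);env.sleep(.3)
f0=force(env,6);print("base",f0);json.dump(list(f0),open("f0.json","w"))
x=-24;hist=[]
while x<20:
    hi=any(h[1]<-2.5 for h in hist)
    x+=.5 if hi else 1
    env.movel(tcp(x,-54),rate=.02);f=force(env)-f0;hist.append((x,f[0]));print(x,f)
    if f[0]<-6.3: break
print(env.get_obs()["time"])
for n in("scene","top"): cv2.imwrite(f"pics/{n}2.png",cams.camera(n)["image"][:,:,::-1])
E
```

```text
base [-0.18 -0.16 -3.9 ]
-23 [0.32 0.24 0.17]
-22 [0.01 0.3  0.18]
-21 [ 0.3   0.16 -0.31]
-20 [ 0.45  0.48 -0.16]
-19 [ 0.1   0.37 -0.19]
-18 [ 0.62  0.14 -0.37]
-17 [0.34 0.29 0.18]
-16 [-0.04 -0.09  0.5 ]
-15 [0.5  0.2  0.11]
-14 [ 0.37 -0.07 -0.56]
-13 [-0.05  0.54  0.09]
-12 [-0.25 -0.05 -0.12]
-11 [ 0.49  0.37 -0.27]
-10 [ 0.08 -0.01 -0.03]
-9 [-0.22  0.55 -0.44]
-8 [-0.45 -0.14  0.09]
-7 [-0.82 -0.4  -0.47]
-6 [-0.23 -0.21 -0.71]
-5 [-0.21 -0.14 -0.32]
-4 [ 0.16  0.23 -0.54]
-3 [-0.17 -0.04 -0.2 ]
-2 [-0.22  0.75 -0.55]
-1 [-1.82 -0.49 -0.49]
0 [-4.11 -1.43 -1.14]
0.5 [-4.94 -1.72 -0.97]
1.0 [-5.27 -1.58 -0.64]
1.5 [-5.36 -1.65 -0.54]
2.0 [-5.03 -1.7  -1.03]
2.5 [-5.05 -2.03 -0.44]
3.0 [-6.25 -2.63 -0.16]
3.5 [-6.02 -2.25 -0.04]
4.0 [-5.71 -2.71  0.04]
4.5 [-6.49 -1.99  0.15]
20.275
```

Run:
```python
from h import *
from station import env,fingers,cams
import json
np.set_printoptions(precision=2,suppress=True)
f0=np.array(json.load(open("f0.json")))
x=4.5
while x<13:
    x+=.5
    env.movel(tcp(x,-54),rate=.02);f=force(env)-f0;print(x,f)
    if np.linalg.norm(f)>8: break
print(env.get_obs()["time"])
c=cams.camera("scene")["image"];d=cams.camera("top")["image"]
def up(i,x,y,w,h,f): return cv2.resize(i[y:y+h,x:x+w,::-1],None,fx=f,fy=f,interpolation=cv2.INTER_CUBIC)
cv2.imwrite("pics/g3.png",np.hstack([up(c,262,150,45,50,11),up(d,255,175,40,50,7)[:350]]) if 0 else up(c,262,150,50,50,11))
```

```text
5.0 [-5.97 -1.98 -0.31]
5.5 [-6.5  -1.93  0.11]
6.0 [-6.95 -1.21 -0.17]
6.5 [-6.92 -1.52  0.11]
7.0 [-6.71 -1.92 -0.11]
7.5 [-6.95 -0.7  -0.51]
8.0 [-6.75 -0.68 -0.35]
8.5 [-6.59 -0.77 -0.8 ]
9.0 [-6.86 -0.09 -1.29]
9.5 [-6.57 -0.06 -0.93]
10.0 [-7.01 -0.03 -1.05]
10.5 [-6.51 -0.26 -1.34]
11.0 [-7.05 -0.56 -1.44]
11.5 [-6.13  0.03 -1.91]
12.0 [-6.26  0.17 -1.56]
12.5 [-6.47  0.39 -1.8 ]
13.0 [-6.06  0.24 -1.82]
26.325
```

View pics/g3.png

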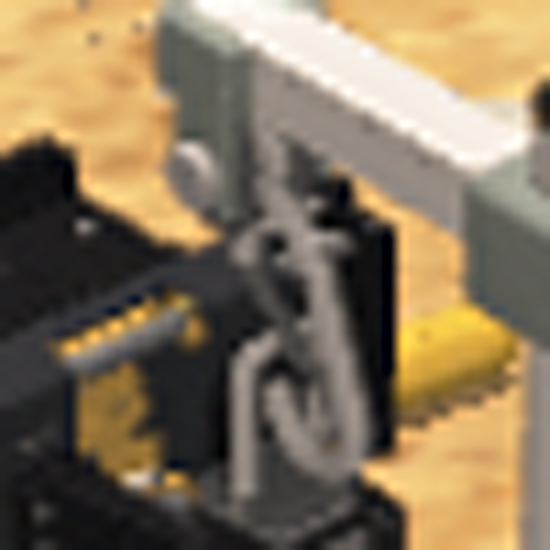

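The driver's bail is at the gate. The nose tip is at crop (277,383), the bow bottom at (335,462) and the bail bar at about (285,333). I'll check these positions in the hook plane.

Run:
```python
from h import *
np.set_printoptions(precision=1,suppress=True)
def pl(p):
    o,d=ray("scene",p);s=(PIN-o)@YS/(d@YS);P=o+s*d-PIN;return np.array([P@XS*1e3,P[2]*1e3])
for n,u,v in(("nose tip",277,383),("bow bottom",335,462),("back mid",330,330),("back up",305,250),("gate low",290,312),("gate up",262,252),("hook top",280,190),("bar near corner",243,355)): print(n,pl((262+u/11,150+v/11)))
for y in(-13,0,13):
    p=proj("scene",PIN+.013*XS+y*YS/1e3+[0,0,-.054]);print("bar px",y,(p-[262,150])*11)
```

```text
nose tip [ 13.1 -64.4]
bow bottom [ 34.9 -77. ]
back mid [ 32.5 -39.1]
back up [ 23.2 -20.5]
gate low [ 17.8 -41. ]
gate up [  7.4 -28.6]
hook top [14.  -7.7]
bar near corner [  0.3 -62.4]
bar px -13 [237.3 367.2]
bar px 0 [276.8 348. ]
bar px 13 [315.9 328.9]
```

Run:
```python
from h import *
from station import env,fingers,cams
import json
np.set_printoptions(precision=2,suppress=True)
f0=np.array(json.load(open("f0.json")))
x=13
while x<20:
    x+=.5
    env.movel(tcp(x,-54),rate=.02);f=force(env)-f0;print(x,f)
    if np.linalg.norm(f)>8: break
print(env.get_obs()["time"])
c=cams.camera("scene")["image"];cv2.imwrite("pics/scene4.png",c[:,:,::-1])
```

```text
13.5 [-6.55  0.12 -1.52]
14.0 [-6.4   0.79 -2.26]
14.5 [-5.79  0.59 -2.42]
15.0 [-6.46  0.13 -2.07]
15.5 [-6.44 -0.19 -2.08]
16.0 [-5.63  0.35 -2.85]
16.5 [-7.09 -0.4  -3.06]
17.0 [-7.16 -0.51 -2.86]
17.5 [-7.78 -0.84 -3.13]
29.575
```

Run:
```python
from h import *
from station import env,fingers,cams
import json
np.set_printoptions(precision=2,suppress=True)
f0=np.array(json.load(open("f0.json")))
x,z=17.5,-54;th=np.radians(22)
for i in range(14):
    x+=np.sin(th);z-=np.cos(th)
    env.movel(tcp(x,z),rate=.02);f=force(env)-f0;print(round(x,1),round(z,1),f)
    if np.linalg.norm(f)>8.8: break
print(env.get_obs()["time"])
c=cams.camera("scene")["image"]
cv2.imwrite("pics/g5.png",cv2.resize(c[150:200,262:312,::-1],None,fx=11,fy=11,interpolation=cv2.INTER_CUBIC))
```

```text
17.9 -54.9 [-4.42  1.61 -3.96]
18.2 -55.9 [-4.61  0.85 -2.89]
18.6 -56.8 [-4.25  0.64 -3.03]
19.0 -57.7 [-3.89  0.43 -1.67]
19.4 -58.6 [-4.11  0.01 -2.43]
19.7 -59.6 [-3.46  0.14 -2.43]
20.1 -60.5 [-3.93  0.12 -1.74]
20.5 -61.4 [-3.41  0.47 -1.83]
20.9 -62.3 [-3.28  0.29 -1.54]
21.2 -63.3 [-3.43 -0.24 -2.17]
21.6 -64.2 [-2.61  0.64 -2.2 ]
22.0 -65.1 [-2.04  0.29 -3.06]
22.4 -66.1 [-1.56  0.42 -2.94]
22.7 -67.0 [-0.53  0.43 -3.48]
34.525
```

Run:
```python
from h import *
from station import env,fingers,cams
import json
np.set_printoptions(precision=2,suppress=True)
f0=np.array(json.load(open("f0.json")))
x,z=22.7,-67.;th=np.radians(22)
def go(x,z):
    env.movel(tcp(x,z),rate=.03);f=force(env)-f0;print(round(x,1),round(z,1),f);return np.linalg.norm(f)
for i in range(4):
    x+=np.sin(th);z-=np.cos(th)
    if go(x,z)>7: break
else:
    for t in np.arange(20,-1,-4):   # swing back with the hook, bar ~1.5 mm above the bow's bottom
        t=np.radians(t)
        if go(3+75*np.sin(t),-75*np.cos(t))>7: break
print(env.get_obs()["time"])
c=cams.camera("scene")["image"]
cv2.imwrite("pics/g6.png",cv2.resize(c[150:200,255:305,::-1],None,fx=11,fy=11,interpolation=cv2.INTER_CUBIC))
```

```text
23.1 -67.9 [-0.43  0.   -4.41]
23.4 -68.9 [ 0.21 -0.02  0.36]
23.8 -69.8 [ 0.08 -0.2  -0.35]
24.2 -70.7 [-0.04  0.4  -0.56]
28.7 -70.5 [-0.05  0.12 -0.16]
23.7 -72.1 [0.15 0.27 0.25]
18.6 -73.4 [ 0.17  0.46 -0.31]
13.4 -74.3 [ 0.23 -0.   -0.04]
8.2 -74.8 [-0.07  0.19  0.11]
3.0 -75.0 [ 0.16  0.39 -0.44]
38.5
```

View pics/g6.png

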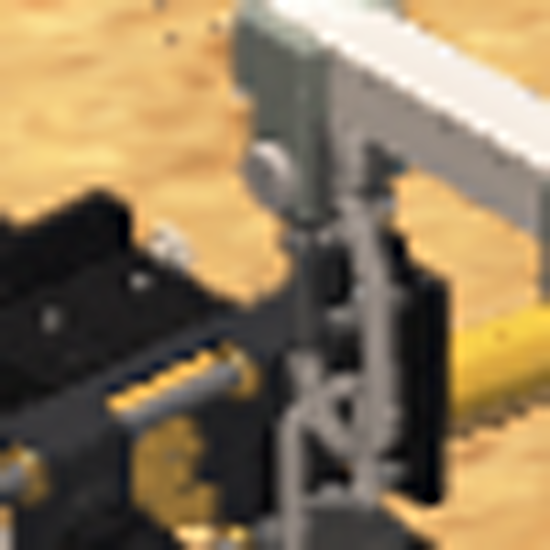

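The gate snapped shut above the bar: the force jumped from -4.4 N to 0. The bar sits behind the nose at about (330,390) and the hook followed back to plumb. Next I lower the screwdriver until the hook carries it.

Run:
```python
from h import *
from station import env,fingers,cams
import json
np.set_printoptions(precision=2,suppress=True)
f0=np.array(json.load(open("f0.json")))
z=-75.
while z>-84:
    z-=.5;env.movel(tcp(3,z),rate=.03);f=force(env)-f0;print(z,f)
    if f[2]>2.7: break
print(env.get_obs()["time"])
```

```text
-75.5 [0.46 0.82 0.11]
-76.0 [0.07 0.14 0.12]
-76.5 [ 0.57  0.34 -0.33]
-77.0 [ 0.38  0.01 -0.55]
-77.5 [ 0.22  0.33 -0.17]
-78.0 [-0.18 -0.03 -0.11]
-78.5 [ 0.57 -0.12 -0.49]
-79.0 [0.06 0.39 0.03]
-79.5 [0.33 0.82 0.83]
-80.0 [-0.22  0.32  3.16]
42.05
```

Run:
```python
from h import *
from station import env,fingers,cams
np.set_printoptions(precision=2,suppress=True)
fingers.move_gripper(.45,5);print(env.get_obs()["time"])
fingers.move_gripper(.75);env.sleep(.3)
g=tcp(3,-80);env.movel(g-.15*XS,rate=.06);env.movel(g-.25*XS)
env.sleep(2);o=env.get_obs();print(o["time"],o["force"],o["finger_gap"])
c=cams.camera("scene")["image"];d=cams.camera("top")["image"]
def up(i,x,y,w,h,f): return cv2.resize(i[y:y+h,x:x+w,::-1],None,fx=f,fy=f,interpolation=cv2.INTER_CUBIC)
cv2.imwrite("pics/end.png",np.hstack([up(c,255,150,65,85,7)[:560],up(d,225,165,54,85,6.4)[:544]]) if 0 else np.hstack([up(c,255,148,65,80,7),up(d,240,165,45,80,7)]))
```

```text
42.4667
48.9917 [-0.11  0.17  0.43] 0.7493851772028319
```

View pics/end.png

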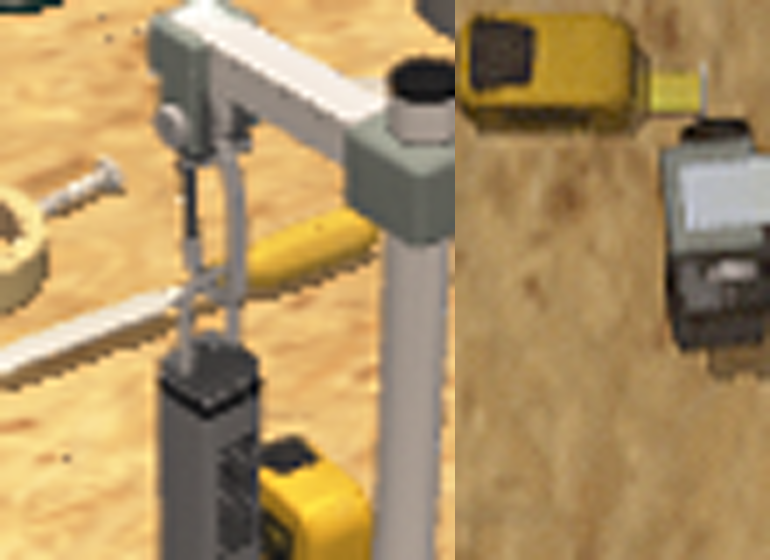

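The driver hangs by its bail in the bow with the gate closed, at about scene crop (205,290). The gripper is clear and the tape measure hasn't moved. I'll check that nothing is swinging, then hand in.

Run:
```python
from station import env,cams,job_done
import numpy as np
env.sleep(2)
p=[]
for i in range(5):
    p.append(cams.camera("scene")["image"][185:250,265:305].astype(int));env.sleep(.2)
print([np.abs(p[i+1]-p[i]).mean().round(2) for i in range(4)],env.get_obs()["time"])
print(job_done())
```

```text
[np.float64(0.64), np.float64(0.65), np.float64(0.65), np.float64(0.65)] 52.3417
the job is handed in; nothing more can be done
None
```

The screwdriver hangs freely by its bail in the snap hook with the gate closed and the gripper clear. The job was handed in at 52.3 s, and the highest push I measured on the hook was about 8.5 N.

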